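# Vent the air-sprung microscope stage

## Robot

A 6-joint arm with a two-finger parallel gripper is mounted at the origin on the work surface. World frame = base frame: x ahead of the robot, y to its left, z up, the work surface at z = 0. Lengths are in mm, angles in rad, forces in N, time in s.
With the tool pointing down it reaches from about 275 to 750 mm from the base axis. Payload 10.2 kg.
Tool frame: the origin (TCP) lies between the finger pads; the fingertips stand 17 mm ahead of it and the grasp point (between the pads) lies 2 mm behind it; y points along the fingers, x is the direction in which the jaws open and shut, and the axes are right-handed (so a half turn about y gives the same grasp; the last joint's range is limited). The gripper opens to 85 mm and grips with 20 to 120 N. Pads are 22 mm wide; open, the fingers measure 114 mm over their backs; the gripper's body (76 mm by 85 mm) begins 54 mm behind the grasp point. The pads swing forward as they close: fully open they stand 13 mm farther back than shut.
Start: joints at [-1.476, 0.313, 1.498, -0, 1.331, -0.223], TCP at [164.038, -498.721, 248.294] pointing down, gripper open.
Joint ranges: [-2.94, 2.94], [-0.97, 2.17], [0.19, 2.56], [-1.23, 4.37], [0.02, 3.11], [-2.88, 2.88]. Speed limits (rad/s): [2.39, 2.39, 3.01, 3.14, 3.14, 3.14].

## Interface

Orientations are given as a unit quaternion [w, x, y, z].
In Python, from rig import ctrl gives the robot as it stands.
- The arm moves only by the tool jog_arm, never from a script. Its argument "targets" is a list of rows, each an object with "offset": the shift along the tool's x, y, z in m, a list of three; "yaw": the turn about the tool's y in rad. In form: [{"offset": [dx, dy, dz], "yaw": yaw}, ...]. A call has 1 to 12 rows; each row is the pose to reach, as a shift and turn from the pose measured when the call began, along the tool's axes at that moment; what a row does not reach only later rows make up. A row lasts 1/12 s, in which the tool goes at most 41.7 mm and 7.16 degrees, less where a joint would pass 70% of its speed; a pose out of reach is approached as far as the arm can. A call with a gripper value outside its range is refused whole. "fingers" is the finger opening in m, from 0 to 0.0854, set as the call begins (left out, the last holds). The fingers move at their own pace and stop on an object; "grip_force" is the grip in N (left out, the last holds). Time passes only in rows, so rows that repeat a pose let the fingers close. It gives the time, the measured TCP pose, the force and the opening at its end, in the units of the state.
- ctrl.sense(): the state, without advancing time (a new reading comes with each control period).
- ctrl.capture(name): name is "scene" or "top"; returns a dict with "img" (480x640x3 uint8, red, green, blue), "intrinsics" (3x3 intrinsics, pixels), "k1" (the pictures are not rectified: a ray, as slopes to the right and down, at radius r is drawn at 1 + k1 r^2 times it, then the intrinsics apply), "T" (4x4, takes a point from camera to world coordinates). Camera axes: x right, y up, looking along -z (the intrinsics and any distortion apply to the point x, -y, -z); pixel columns grow to the right and rows downward; lengths in mm; the calibration is good to about 2 mm. A picture is of the moment at which its call begins. There is no depth.
- ctrl.finish_job(): hands the job in, once; it reports no verdict.
Trained networks look in the newest picture that a camera, given by its name, has taken for a name from the list of things; names that differ only in an ending like _2 or _b are one class to them, and where a whole thing is asked for, a point or a joint stands for the part that bears it (a point fixed in the world has none). Each returns a list of dicts, best first, with "score" (0 to 1); they miss things now and then, are a little off and sometimes report something else, mostly with a low value. They report only what shows in the picture. A call takes as long as a camera call.
- ctrl.boxes_of(camera, target): "box" ([left, top, right, bottom] in pixels, round what is visible of it).
- ctrl.regions_of(camera, target): "region" (480x640 bool, what is visible of it) and "box" ([left, top, right, bottom] in pixels, round what is visible of it).
The state is a dict: "time_s": time; "joints": joint angles; "dq": joint speeds; "tau": joint torques, N m; "eef_pos": TCP position; "ee_rot": TCP orientation; "force": force on the tool from outside, world axes, zero at the start; "wrist_torque": the same for the moment, N m; "grip_width": opening from 0.0 (shut) to 1.0 (fully open).
Only numpy, scipy, OpenCV 4.12 (cv2) and the standard library are available. Lean on these libraries where they do the work, as an engineer would, in place of code of your own. Each camera call takes 0.05 s, during which the arm holds its last target.

## Task

Let the air out of the specimen stage through its bleed valve: unscrew the small knurled lock nut on the valve all the way until it comes up against its stop, then press the freed valve tip fully down and keep it down for about two seconds. Be gentle with the slender valve, let the tip spring back up, leave the nut unscrewed, and do not disturb the things lying on the stage.

Things in the scene. Friction and masses are not known exactly. Their poses are not given: they have to be found in the camera images.
- stage: Air-sprung specimen stage, fixed: dark steel base plate 280 x 260 x 12 mm; on its rear (+x) part four rubber air springs carry a black plate 150 x 250 mm, top 56 mm above the bench. Origin: centre of the base plate's underside, z up, front edge to -x. Two brass ports stand on its open front part, 95 mm in front of the origin, 70 mm to either side; the bleed valve is one of them.
- blank_port: The other port, not to be used: same aluminium block and stem as the valve's, closed by a plain domed brass cap 18 mm wide, 58 mm high in all, with no nut and no tip. Origin: centre of the block's underside, 12 mm above the bench. Whether it is the left or the right port changes.
- valve_block: The bleed valve's aluminium block, 40 x 40 x 20 mm, fixed on the base plate. Origin: centre of its underside, 12 mm above the bench, z up along the valve's axis. On it: a brass collar 18 mm wide, 6 mm high, then a fixed brass stem 10 mm in diameter, 18 mm long. The valve is the highest thing within 60 mm of its axis.
- valve_seat (a point): Mouth of the fixed stem, on the valve's upright axis, 56 mm above the bench. From it rises an 8 mm sleeve, set to a depth that differs every time and is not measured: its end is 4 to 10 mm above this point. On that end sits the locked nut (10 mm high), and the 6 mm steel tip rises through it, its flat top 20 mm above the sleeve's end, so 24 to 30 mm above this point.
- bleed_nut (a joint): Turn of the knurled brass lock nut (14 mm wide, 10 mm high), rad: 0 = locked down, grows unscrewing (counter-clockwise from above), 4.4 = at its upper stop. Starts at 0 to 0.3. It climbs 1 mm per rad. Turning takes about 0.03 N m: 6 to 12 N of grip is plenty. It stays where left. Until unscrewed, the tip cannot go lower than the nut has climbed.
- valve_pin (a joint): How far the valve tip is pressed down, m: 0 = up (closed), 0.0035 = fully down on its inner stop. A spring returns it: about 3 N to start it, 6.5 N when fully down, then it is solid. The nut goes down with it. A push of more than 25 N on the tip, or more than 25 N of squeeze from each finger on the nut, bends the valve.
- connector: Bystander on the stage's black plate: black plastic connector housing 34 x 56 x 32 mm, loose; origin at its underside.
- bearing: Bystander on the stage's black plate: steel ring 32 mm in diameter, 12 mm high, loose; origin at its underside.
- dust_cap: Bystander on the base plate between the two ports: small black plastic cap, 16 mm in diameter, 14 mm high, loose; origin at its underside.

How it is judged (in metres and radians):
On the way, in this order (a step that is already met when the one before it is completed fails the run):
1. the lock nut is unscrewed up to its stop (at least 4.1 rad) with the tip still up (value of joint bleed_nut above 4.1 rad and value of joint valve_pin below 0.001 m), for 0.2 s.
2. the valve tip itself is pressed fully down (at least 3 mm) for 1.2 s (value of joint valve_pin above 0.003 m and contact force between anything else and valve_tip_c0 above 1 N), for 1.2 s.
At the end, for the whole second after the job is handed in: The nut is still unscrewed (at least 3.9 rad), the tip has sprung back up (within 0.6 mm) and is at rest, after having been held fully down (value of joint bleed_nut above 3.9 rad and value of joint valve_pin below 0.0006 m and velocity of joint valve_pin below 0.002 m/s); the robot touches nothing.
It fails at once if the lock nut is squeezed with more than 25 N by each finger (50 N from both together) (contact force between the fingers and bleed_nut_c0 above 50 N).
It fails at once if the valve tip is pushed with more than 25 N (contact force between anything else and valve_tip_c0 above 25 N).
It fails at once if a thing lying on the stage is shifted by more than 15 mm (distance of any of connector, bearing, dust_cap from where it was at the start of the episode above 0.015 m).
It also fails if it takes over 70 s, if anything falls off the work surface, if the arm or the gripper's body presses on something with over 40 N, if the wrist force passes 120 N, or if a joint passes its speed limit or range.

## Working session

There is one attempt and no reset: what is moved stays moved. The work goes in short steps, Python scripts to look and compute and a tool call to move; the robot and the scene stay as the last step left them, time stands still between calls to the robot, and variables do not carry over. Pictures are saved under pics/ and viewed, and the job is handed in when it is done.

Besides the shell and the picture viewer there is one more tool, called after "Call:" by a JSON object that holds its "op" and its "data". jog_arm: Moves the arm, as the interface text tells. Its arguments: {"type":"object","properties":{"targets":{"type":"array"},"fingers":{"type":"number"},"grip_force":{"type":"number"}},"required":["targets"]}

```bash
mkdir -p pics; ls; cat > h.py <<'E'
from rig import ctrl
import numpy as np, cv2
from scipy.spatial.transform import Rotation as R
def cap(n):
    return ctrl.capture(n)
def proj(c,P):
    P=np.atleast_2d(P); T=np.array(c['T']); Q=(P-T[:3,3])@T[:3,:3]
    s=np.stack([Q[:,0]/-Q[:,2], -Q[:,1]/-Q[:,2]],1); r2=(s**2).sum(1,keepdims=True); s=s*(1+c['k1']*r2)
    K=np.array(c['intrinsics']); return s@K[:2,:2].T+K[:2,2]
def ray(c,uv):
    K=np.array(c['intrinsics']); d=(np.array(uv,float)-K[:2,2])/np.array([K[0,0],K[1,1]])
    s=d.copy()
    for _ in range(30): s=d/(1+c['k1']*(s@s))
    T=np.array(c['T']); v=T[:3,:3]@np.array([s[0],-s[1],-1]); return T[:3,3],v/np.linalg.norm(v)
def atz(c,uv,z):
    o,v=ray(c,uv); return o+v*(z-o[2])/v[2]
E
python3 - <<'E'
from h import *
print(ctrl.sense())
for n in ['scene','top']:
    c=cap(n); cv2.imwrite(f'pics/{n}0.png',c['img'][:,:,::-1]); print(c['intrinsics'],c['k1'],c['T'])
    for t in ['stage','blank_port','valve_block','bleed_nut','valve_pin','connector','bearing','dust_cap']:
        print(n,t,[(np.round(d['box']).tolist(),round(d['score'],2)) for d in ctrl.boxes_of(n,t)][:3])
E
```

```text
pics
{'time_s': 0.0, 'joints': array([-1.47639122e+00,  3.13459074e-01,  1.49841691e+00,  1.69153399e-05,
        1.33097531e+00, -2.23396225e-01]), 'dq': array([-0.00166637,  0.00045168, -0.00037692,  0.00089517, -0.00112153,
        0.00111665]), 'tau': array([-4.65470439e-04, -4.12261462e+01, -2.59741956e+01, -3.53768564e-04,
        4.05949846e-03, -1.11600593e-05]), 'eef_pos': array([ 164.02409912, -498.48659526,  247.73800554]), 'ee_rot': array([ 0.57315449, -0.57247826,  0.41487494, -0.41429622]), 'force': array([-0.12171675,  0.46923217,  0.23777282]), 'wrist_torque': array([0.01228686, 0.08667913, 0.00758208]), 'grip_width': 0.9997835200584357}
[[549.45734436   0.         316.66929998]
 [  0.         549.45734436 235.65329639]
 [  0.           0.           1.        ]] -0.07987179240333038 [[ 8.07452494e-01 -4.10218105e-01  4.23959404e-01  9.29697087e+02]
 [ 5.89770445e-01  5.44470577e-01 -5.96424859e-01 -3.36900974e+02]
 [ 1.38308537e-02  7.31623467e-01  6.81568640e-01  5.18339936e+02]
 [ 0.00000000e+00  0.00000000e+00  0.00000000e+00  1.00000000e+00]]
scene stage [([135.0,
[... 588 characters left out ...]
34e-01 -2.23086059e-01  5.03019647e+02]
 [-9.87392205e-01 -1.54907613e-01  3.25617184e-02  4.71049447e+01]
 [-3.23771465e-03  2.25426646e-01  9.74254764e-01  7.24774458e+02]
 [ 0.00000000e+00  0.00000000e+00  0.00000000e+00  1.00000000e+00]]
top stage [([243.0, 143.0, 427.0, 345.0], 0.63)]
top blank_port [([369.0, 294.0, 396.0, 326.0], 0.56), ([278.0, 303.0, 290.0, 314.0], 0.21)]
top valve_block [([271.0, 298.0, 302.0, 328.0], 0.67)]
top bleed_nut [([280.0, 302.0, 288.0, 316.0], 0.4)]
top valve_pin []
top connector [([271.0, 298.0, 301.0, 331.0], 0.68), ([285.0, 185.0, 329.0, 218.0], 0.61)]
top bearing [([352.0, 179.0, 372.0, 201.0], 0.53)]
top dust_cap [([335.0, 309.0, 345.0, 319.0], 0.46)]
```

View pictures.

View pics/scene0.png

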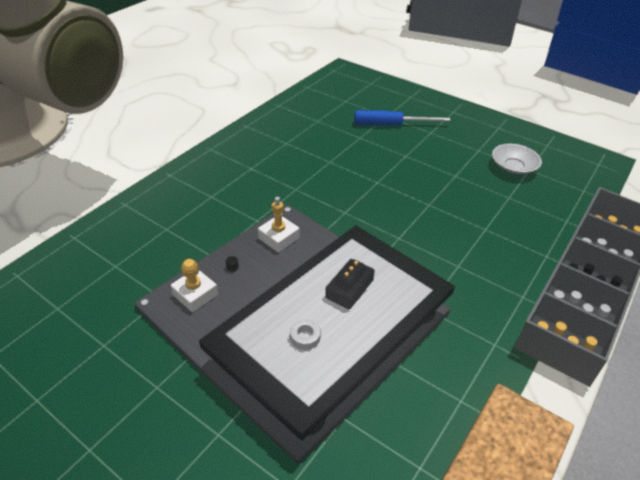

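View pics/top0.png

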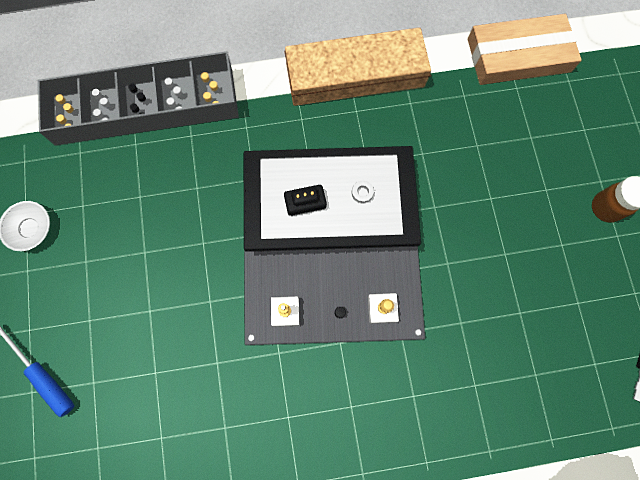

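```bash
python3 - <<'E'
from h import *
s=ctrl.sense(); q=s['ee_rot']; print(R.from_quat([q[1],q[2],q[3],q[0]]).as_matrix().round(3))
out=[]
for n,b in [('scene',(250,185,310,260)),('top',(262,285,312,340))]:
    c=cap(n); im=c['img'][b[1]:b[3],b[0]:b[2],::-1]; im=cv2.resize(im,None,fx=8,fy=8,interpolation=cv2.INTER_NEAREST); cv2.imwrite(f'pics/z_{n}0.png',im)
E
```

```text
[[ 0.312 -0.     0.95 ]
 [-0.95   0.     0.312]
 [-0.    -1.     0.   ]]
```

View pics/z_scene0.png

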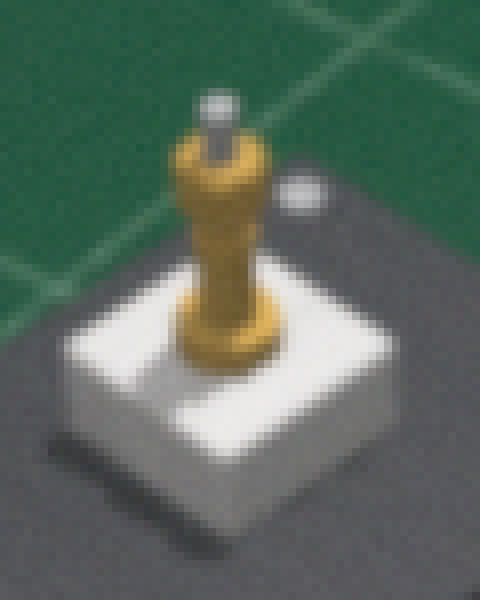

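View pics/z_top0.png

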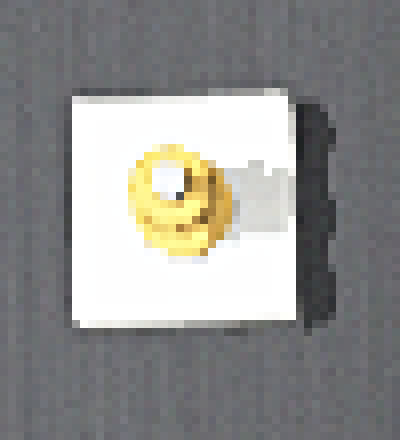

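```bash
python3 - <<'E'
from h import *
cs,ct=cap('scene'),cap('top')
for n,c in [('scene',cs),('top',ct)]:
    for t in ['valve_block','bleed_nut','blank_port','stage']:
        for d in ctrl.regions_of(n,t)[:1]:
            m=d['region']; ys,xs=np.nonzero(m); print(n,t,d['score'],m.sum(),xs.mean(),ys.mean(),d['box'])
for z in (32,60,86): print(z)
print(ct['T'][:3,3])
for uv in [(271,298),(299,298),(299,325),(271,325)]: print('top blk',atz(ct,uv,32).round(1))
for uv in [(258,234),(278,246),(299,232),(279,219)]: print('scene blk',atz(cs,uv,32).round(1))
# base plate corners
for uv in [(244,344),(424,339)]: print('plate',atz(ct,uv,12).round(1))
E
```

```text
scene valve_block 0.58 1069 278.2619270346118 229.6351730589336 [262.2, 197.1, 299.9, 253.3]
scene bleed_nut 0.61 99 277.030303030303 207.41414141414143 [271.9, 202.0, 285.3, 214.0]
scene blank_port 0.74 1471 193.3956492182189 286.8422841604351 [170.8, 261.7, 220.1, 315.4]
scene stage 0.71 1586 349.3373266078184 283.15952080706177 [323.4, 258.6, 377.1, 307.9]
top valve_block 0.63 823 284.6524908869988 311.65006075334145 [271.9, 297.9, 299.3, 326.3]
top bleed_nut 0.59 100 282.94 308.19 [277.6, 302.1, 285.3, 312.9]
top stage 0.73 31065 331.51559633027523 244.66917753098343 [245.5, 144.2, 427.0, 346.2]
32
60
86
[503.01964678  47.10494474 724.77445849]
top blk [595.3  87.   32. ]
top blk [589.   47.8  32. ]
top blk [551.5  53.7  32. ]
top blk [557.7  92.4  32. ]
scene blk [564.3  45.3  32. ]
scene blk [599.3  43.5  32. ]
scene blk [604.6  80.4  32. ]
scene blk [567.5  84.7  32. ]
plate [538.7 135.8  12. ]
plate [ 504.7 -120.1   12. ]
```

```bash
cat > m.py <<'E'
from h import *
from scipy.optimize import least_squares
cs,ct=cap('scene'),cap('top')
S=[((258.0,228.3)),((279,243.2)),((299.8,228.3))]
for uv in S: print('scene blk',atz(cs,uv,32).round(1))
Tp=[(270.9,297),(299,297),(299,325.2),(270.9,325.2)]
for uv in Tp: print('top blk',atz(ct,uv,32).round(1))
def tri(a,b):
    o1,v1=ray(cs,a);o2,v2=ray(ct,b)
    A=np.stack([v1,-v2],1); t=np.linalg.lstsq(A,o2-o1,rcond=None)[0]
    p1,p2=o1+v1*t[0],o2+v2*t[1]; return (p1+p2)/2,np.linalg.norm(p1-p2)
print('tip',tri((276.8,198.2),(282.6,307.1)))
for z in(80,83,86): print(z,atz(cs,(276.8,198.2),z),atz(ct,(282.6,307.1),z))
E
python3 m.py
```

```text
scene blk [557.1  53.7  32. ]
scene blk [597.1  48.3  32. ]
scene blk [601.1  86.8  32. ]
top blk [596.8  87.   32. ]
top blk [590.4  47.6  32. ]
top blk [551.3  53.7  32. ]
top blk [557.5  92.6  32. ]
tip (array([575.32973427,  71.6046937 ,  79.98907426]), np.float64(1.974219616721905))
80 [575.94220767  72.39217317  80.        ] [574.63111354  70.89818917  80.        ]
83 [578.36330726  69.59096949  83.        ] [574.29792044  70.7874842   83.        ]
86 [580.78440685  66.78976581  86.        ] [573.96472734  70.67677924  86.        ]
```

Call:
{"op": "jog_arm", "data": {"targets": [{"offset":[-0.03,0,0.041],"yaw":0},{"offset":[-0.06,0,0.08],"yaw":0},{"offset":[-0.09,0,0.12],"yaw":0},{"offset":[-0.12,0,0.16],"yaw":0},{"offset":[-0.14,0,0.2],"yaw":0},{"offset":[-0.17,0,0.235],"yaw":0},{"offset":[-0.2,0,0.27],"yaw":0},{"offset":[-0.225,0,0.305],"yaw":0},{"offset":[-0.25,0,0.34],"yaw":0},{"offset":[-0.27,0,0.37],"yaw":0},{"offset":[-0.29,0,0.4],"yaw":0},{"offset":[-0.3,0,0.41],"yaw":0}], "fingers": 0.045, "grip_force": 20}}

```text
time_s: 2.6
eef_pos: [456.1, -90.6, 248.5]
ee_rot: [0.573, -0.573, 0.414, -0.415]
force: [-0.1, -0.8, 0.1]
grip_width: 0.524
```

```bash
cat > st.py <<'E'
from h import *
def st(tgt=None):
    s=ctrl.sense(); q=s['ee_rot']; M=R.from_quat([q[1],q[2],q[3],q[0]]).as_matrix()
    print('t',round(s['time_s'],2),'pos',s['eef_pos'].round(1),'q',s['joints'].round(2),'F',s['force'].round(1),'M',s['wrist_torque'].round(2),'g',round(s['grip_width']*85.4,1)); print('x',M[:,0].round(3),'y',M[:,1].round(3),'z',M[:,2].round(3))
    if tgt is not None: print('tool off mm',(M.T@(np.array(tgt)-s['eef_pos'])).round(1))
    return s,M
import sys
if __name__=='__main__': st([float(a) for a in sys.argv[1:4]] if len(sys.argv)>3 else None)
E
python3 st.py 575.5 71 150
```

```text
t 2.6 pos [456.1 -90.6 248.5] q [-0.45  0.18  1.67 -0.    1.29  0.8 ] F [-0.1 -0.8  0.1] M [-0.04  0.02  0.02] g 44.8
x [ 0.312 -0.95   0.001] y [ 0.001 -0.    -1.   ] z [0.95  0.312 0.001]
tool off mm [-116.2   98.6  163.9]
```

Call:
{"op": "jog_arm", "data": {"targets": [{"offset":[-0.02,0,0.03],"yaw":0.11},{"offset":[-0.04,0.01,0.06],"yaw":0.22},{"offset":[-0.06,0.02,0.085],"yaw":0.33},{"offset":[-0.08,0.03,0.11],"yaw":0.44},{"offset":[-0.1,0.04,0.14],"yaw":0.55},{"offset":[-0.116,0.05,0.164],"yaw":0.66},{"offset":[-0.116,0.06,0.164],"yaw":0.77},{"offset":[-0.116,0.07,0.164],"yaw":0.88},{"offset":[-0.116,0.08,0.164],"yaw":0.99},{"offset":[-0.116,0.085,0.164],"yaw":1.1},{"offset":[-0.116,0.09,0.164],"yaw":1.2},{"offset":[-0.116,0.09,0.164],"yaw":1.3}]}}

```text
time_s: 3.6
eef_pos: [575.3, 70.9, 157.4]
ee_rot: [0.203, -0.204, 0.677, -0.677]
force: [0.6, 0.5, 0.7]
grip_width: 0.528
```

```bash
python3 st.py 575.5 71 150; python3 - <<'E'
from h import *
s=ctrl.sense()
for n,b in [('scene',(220,110,340,260)),('top',(220,260,350,370))]:
    c=cap(n); im=c['img'].copy(); 
    print(n,proj(c,[s['eef_pos'],s['eef_pos']-[0,0,17]]).round(1))
    cv2.imwrite(f'pics/z_{n}1.png',cv2.resize(im[b[1]:b[3],b[0]:b[2],::-1],None,fx=4,fy=4,interpolation=cv2.INTER_CUBIC))
E
```

```text
t 3.6 pos [575.3  70.9 157.4] q [-0.08  0.51  1.45 -0.    1.18  2.48] F [0.6 0.5 0.7] M [ 0.   -0.02 -0.01] g 45.1
x [-0.834 -0.551  0.001] y [-0.001 -0.    -1.   ] z [ 0.551 -0.834 -0.   ]
tool off mm [-0.3  7.4  0. ]
scene [[273.2 147.1]
 [273.8 159.1]]
top [[279.  299.6]
 [279.9 301.3]]
```

View pics/z_scene1.png

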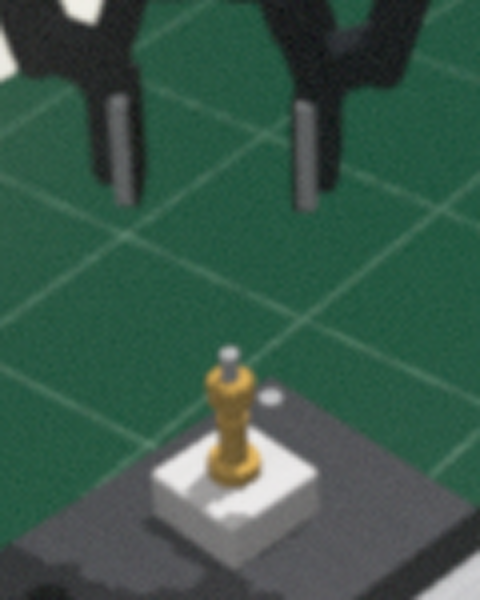

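View pics/z_top1.png

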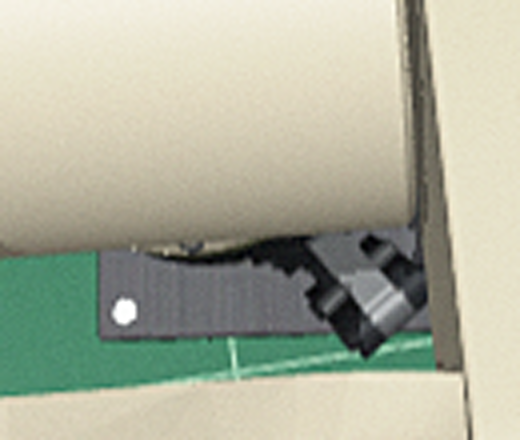

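Call:
{"op": "jog_arm", "data": {"targets": [{"offset":[0,0.02,0],"yaw":0},{"offset":[0,0.04,0],"yaw":0},{"offset":[0,0.055,0],"yaw":0},{"offset":[0,0.07,0],"yaw":0},{"offset":[0,0.08,0],"yaw":0},{"offset":[0,0.088,0],"yaw":0},{"offset":[0,0.088,0],"yaw":0},{"offset":[0,0.088,0],"yaw":0}], "fingers": 0.03}}

```text
time_s: 4.37
eef_pos: [575.9, 70.8, 70.6]
ee_rot: [-0.205, 0.205, -0.677, 0.677]
force: [0.7, 0.6, 0.4]
grip_width: 0.347
```

```bash
python3 st.py 575.5 71 68; python3 - <<'E'
from h import *
s=ctrl.sense()
for n,b in [('scene',(240,170,320,260))]:
    c=cap(n); im=c['img'].copy(); 
    print(n,proj(c,[s['eef_pos'],s['eef_pos']-[0,0,17],s['eef_pos']+[0,0,14]]).round(1))
    cv2.imwrite(f'pics/z_{n}2.png',cv2.resize(im[b[1]:b[3],b[0]:b[2],::-1],None,fx=6,fy=6,interpolation=cv2.INTER_CUBIC))
E
```

```text
t 4.37 pos [575.9  70.8  70.6] q [-0.08  0.62  1.52 -0.    1.    2.47] F [0.7 0.6 0.4] M [0.02 0.01 0.  ] g 29.7
x [-0.832 -0.555 -0.   ] y [ 0.001 -0.    -1.   ] z [ 0.555 -0.832  0.001]
tool off mm [ 0.2  2.6 -0.4]
scene [[276.2 204.5]
 [276.7 214.7]
 [275.8 195.9]]
```

View pics/z_scene2.png

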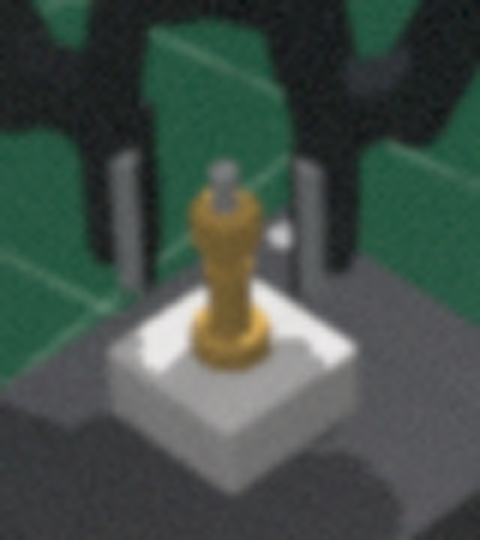

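Call:
{"op": "jog_arm", "data": {"targets": [{"offset":[-0.0015,0.001,0],"yaw":0},{"offset":[-0.0015,0.001,0],"yaw":0},{"offset":[-0.0015,0.001,0],"yaw":0},{"offset":[-0.0015,0.001,0],"yaw":0},{"offset":[-0.0015,0.001,0],"yaw":0},{"offset":[-0.0015,0.001,0],"yaw":0}], "fingers": 0.013, "grip_force": 20}}

```text
time_s: 4.92
eef_pos: [576.7, 70.9, 70.8]
ee_rot: [-0.205, 0.206, -0.676, 0.677]
force: [-7.2, -6.4, 4.9]
grip_width: 0.154
```

```bash
python3 st.py 577 72 68
```

```text
t 4.92 pos [576.7  70.9  70.8] q [-0.08  0.62  1.52 -0.    1.    2.48] F [-7.2 -6.4  4.9] M [-0.87  1.25  0.01] g 13.1
x [-0.832 -0.555  0.002] y [-0.001 -0.002 -1.   ] z [ 0.555 -0.832  0.001]
tool off mm [-0.9  2.8 -0.8]
```

Call:
{"op": "jog_arm", "data": {"targets": [{"offset":[0.0003,0,0],"yaw":0},{"offset":[0.0003,0,0],"yaw":0},{"offset":[0.0003,0,0],"yaw":0}]}}

```text
time_s: 5.17
eef_pos: [576.4, 70.7, 71.0]
ee_rot: [-0.205, 0.206, -0.676, 0.677]
force: [-1.5, -1.4, -0.4]
grip_width: 0.152
```

```bash
python3 st.py 577 72 68
```

```text
t 5.17 pos [576.4  70.7  71. ] q [-0.08  0.62  1.52 -0.    1.    2.48] F [-1.5 -1.4 -0.4] M [-0.25  0.23  0.01] g 13.0
x [-0.831 -0.556  0.002] y [-0.001 -0.002 -1.   ] z [ 0.556 -0.831  0.002]
tool off mm [-1.2  3.  -0.8]
```

Call:
{"op": "jog_arm", "data": {"targets": [{"offset":[0,0,0],"yaw":-0.1},{"offset":[0,-0.0002,0],"yaw":-0.2},{"offset":[0,-0.0003,0],"yaw":-0.3},{"offset":[0,-0.0004,0],"yaw":-0.4},{"offset":[0,-0.0005,0],"yaw":-0.5},{"offset":[0,-0.0005,0],"yaw":-0.5}]}}

```text
time_s: 5.67
eef_pos: [576.7, 70.9, 71.6]
ee_rot: [-0.367, 0.368, -0.604, 0.605]
force: [1.0, 0.9, -1.1]
grip_width: 0.154
```

```bash
python3 st.py 577 72 68
```

```text
t 5.67 pos [576.7  70.9  71.6] q [-0.08  0.62  1.52 -0.    1.    1.97] F [ 1.   0.9 -1.1] M [ 0.19 -0.11 -0.01] g 13.1
x [-0.46  -0.888  0.002] y [ 0.    -0.002 -1.   ] z [ 0.888 -0.46   0.001]
tool off mm [-1.1  3.6 -0.2]
```

Call:
{"op": "jog_arm", "data": {"targets": [{"offset":[0,-0.0001,0],"yaw":-0.1},{"offset":[0,-0.0002,0],"yaw":-0.2},{"offset":[0,-0.0003,0],"yaw":-0.3},{"offset":[0,-0.0004,0],"yaw":-0.4},{"offset":[0,-0.0005,0],"yaw":-0.5},{"offset":[0,-0.0006,0],"yaw":-0.6},{"offset":[0,-0.0007,0],"yaw":-0.7},{"offset":[0,-0.0008,0],"yaw":-0.8},{"offset":[0,-0.0009,0],"yaw":-0.9},{"offset":[0,-0.001,0],"yaw":-1.0},{"offset":[0,-0.001,0],"yaw":-1.0}]}}

```text
time_s: 6.58
eef_pos: [576.7, 71.8, 72.6]
ee_rot: [-0.612, 0.612, -0.354, 0.354]
force: [0.1, 5.4, -1.6]
grip_width: 0.156
```

```bash
python3 st.py 577 72 68; python3 - <<'E'
from h import *
b=(240,170,320,260); c=cap('scene'); im=c['img']
cv2.imwrite('pics/z_scene3.png',cv2.resize(im[b[1]:b[3],b[0]:b[2],::-1],None,fx=6,fy=6,interpolation=cv2.INTER_CUBIC))
E
```

```text
t 6.58 pos [576.7  71.8  72.6] q [-0.08  0.62  1.52 -0.    1.    0.97] F [ 0.1  5.4 -1.6] M [ 0.82 -0.02  0.02] g 13.3
x [ 0.499 -0.867  0.001] y [ 0.    -0.001 -1.   ] z [ 0.867  0.499 -0.   ]
tool off mm [-0.1  4.6  0.4]
```

View pics/z_scene3.png

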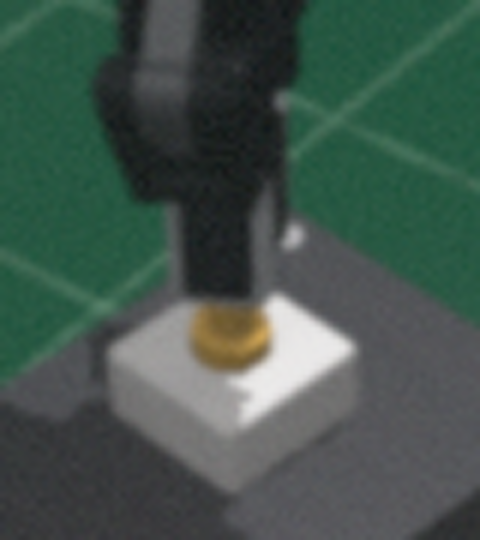

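Call:
{"op": "jog_arm", "data": {"targets": [{"offset":[-0.0003,-0.0001,0.0002],"yaw":-0.1},{"offset":[-0.0003,-0.0002,0.0002],"yaw":-0.2},{"offset":[-0.0003,-0.0003,0.0002],"yaw":-0.3},{"offset":[-0.0003,-0.0004,0.0002],"yaw":-0.4},{"offset":[-0.0003,-0.0005,0.0002],"yaw":-0.5},{"offset":[-0.0003,-0.0006,0.0002],"yaw":-0.6},{"offset":[-0.0003,-0.0007,0.0002],"yaw":-0.7},{"offset":[-0.0003,-0.0008,0.0002],"yaw":-0.8},{"offset":[-0.0003,-0.0009,0.0002],"yaw":-0.9},{"offset":[-0.0003,-0.001,0.0002],"yaw":-1.0},{"offset":[-0.0003,-0.0011,0.0002],"yaw":-1.1},{"offset":[-0.0003,-0.0011,0.0002],"yaw":-1.1}]}}

```text
time_s: 7.63
eef_pos: [575.9, 72.5, 73.6]
ee_rot: [-0.707, 0.707, 0.016, -0.017]
force: [-4.4, 1.7, 0.1]
grip_width: 0.151
```

```bash
python3 st.py 577 72 68
```

```text
t 7.63 pos [575.9  72.5  73.6] q [-0.08  0.62  1.52 -0.    1.   -0.12] F [-4.4  1.7  0.1] M [0.4  0.7  0.02] g 12.9
x [ 0.999  0.047 -0.002] y [-0.002 -0.    -1.   ] z [-0.047  0.999 -0.   ]
tool off mm [ 1.   5.5 -0.5]
```

Call:
{"op": "jog_arm", "data": {"targets": [{"offset":[-0.0003,-0.0001,0],"yaw":-0.1},{"offset":[-0.0003,-0.0002,0],"yaw":-0.2},{"offset":[-0.0003,-0.0003,0],"yaw":-0.3},{"offset":[-0.0003,-0.0004,0],"yaw":-0.4},{"offset":[-0.0003,-0.0005,0],"yaw":-0.5},{"offset":[-0.0003,-0.0006,0],"yaw":-0.6},{"offset":[-0.0003,-0.0007,0],"yaw":-0.7},{"offset":[-0.0003,-0.0008,0],"yaw":-0.8},{"offset":[-0.0003,-0.0009,0],"yaw":-0.9},{"offset":[-0.0003,-0.001,0],"yaw":-1.0},{"offset":[-0.0003,-0.0011,0],"yaw":-1.1},{"offset":[-0.0003,-0.0011,0],"yaw":-1.1}]}}

```text
time_s: 8.63
eef_pos: [575.0, 72.1, 74.6]
ee_rot: [0.594, -0.594, -0.382, 0.385]
force: [-4.5, -1.6, 1.8]
grip_width: 0.151
```

```bash
python3 st.py 577 72 68
```

```text
t 8.63 pos [575.   72.1  74.6] q [-0.08  0.62  1.52 -0.    1.01 -1.22] F [-4.5 -1.6  1.8] M [-0.3   0.67  0.04] g 12.9
x [ 0.411  0.911 -0.002] y [-0.004 -0.001 -1.   ] z [-0.911  0.411  0.003]
tool off mm [ 0.8  6.6 -1.9]
```

Call:
{"op": "jog_arm", "data": {"targets": [{"offset":[-0.0002,-0.0001,0.0003],"yaw":-0.1},{"offset":[-0.0002,-0.0002,0.0003],"yaw":-0.2},{"offset":[-0.0002,-0.0003,0.0003],"yaw":-0.3},{"offset":[-0.0002,-0.0004,0.0003],"yaw":-0.4},{"offset":[-0.0002,-0.0005,0.0003],"yaw":-0.5},{"offset":[-0.0002,-0.0006,0.0003],"yaw":-0.6},{"offset":[-0.0002,-0.0006,0.0003],"yaw":-0.6}]}}

```text
time_s: 9.22
eef_pos: [574.8, 71.5, 75.3]
ee_rot: [0.455, -0.454, -0.54, 0.543]
force: [-1.3, -2.9, -0.1]
grip_width: 0.154
```

```bash
python3 st.py 577 72 68
```

```text
t 9.22 pos [574.8  71.5  75.3] q [-0.08  0.62  1.52 -0.    1.01 -1.82] F [-1.3 -2.9 -0.1] M [-0.53  0.15 -0.01] g 13.1
x [-0.174  0.985 -0.001] y [-0.004 -0.002 -1.   ] z [-0.985 -0.174  0.004]
tool off mm [ 0.1  7.3 -2.3]
```

Call:
{"op": "jog_arm", "data": {"targets": [{"offset":[-0.0002,-0.0001,0],"yaw":-0.08},{"offset":[-0.0002,-0.0001,0],"yaw":-0.16},{"offset":[-0.0002,-0.0002,0],"yaw":-0.24},{"offset":[-0.0002,-0.0002,0],"yaw":-0.32},{"offset":[-0.0002,-0.0002,0],"yaw":-0.4},{"offset":[-0.0002,-0.0002,0],"yaw":-0.4}]}}

```text
time_s: 9.72
eef_pos: [575.1, 71.2, 75.7]
ee_rot: [0.339, -0.338, -0.619, 0.622]
force: [1.0, -0.3, 0.5]
grip_width: 0.154
```

```bash
python3 st.py 577 72 68
```

```text
t 9.72 pos [575.1  71.2  75.7] q [-0.08  0.62  1.52 -0.    1.01 -2.22] F [ 1.  -0.3  0.5] M [-0.19 -0.14  0.02] g 13.1
x [-0.541  0.841 -0.   ] y [-0.003 -0.002 -1.   ] z [-0.841 -0.541  0.004]
tool off mm [-0.3  7.7 -2.1]
```

Call:
{"op": "jog_arm", "data": {"targets": [{"offset":[0,0,0],"yaw":-0.1},{"offset":[0,0,0],"yaw":-0.2},{"offset":[0,0,0],"yaw":-0.3},{"offset":[0,0,0],"yaw":-0.4},{"offset":[0,0,0],"yaw":-0.5},{"offset":[0,0,0],"yaw":-0.55},{"offset":[0,0,0],"yaw":-0.55}]}}

```text
time_s: 10.3
eef_pos: [575.4, 71.0, 75.9]
ee_rot: [0.16, -0.159, -0.688, 0.69]
force: [0.9, -1.4, 0.3]
grip_width: 0.151
```

```bash
python3 st.py 577 72 68
```

```text
t 10.3 pos [575.4  71.   75.9] q [-0.08  0.62  1.52 -0.    1.01 -2.76] F [ 0.9 -1.4  0.3] M [-0.2 -0.1 -0. ] g 12.9
x [-0.898  0.439  0.001] y [-0.002 -0.002 -1.   ] z [-0.439 -0.898  0.003]
tool off mm [-1.   7.9 -1.6]
```

Call:
{"op": "jog_arm", "data": {"targets": [{"offset":[0,0,0],"yaw":0},{"offset":[0,0,0],"yaw":0},{"offset":[0,0,0],"yaw":0},{"offset":[0,0,0],"yaw":0},{"offset":[0,-0.02,0],"yaw":0},{"offset":[0,-0.04,0],"yaw":0},{"offset":[0,-0.06,0],"yaw":0},{"offset":[0,-0.06,0],"yaw":0},{"offset":[0,-0.06,0],"yaw":0}], "fingers": 0.04}}

```text
time_s: 11.05
eef_pos: [575.9, 71.2, 136.6]
ee_rot: [0.16, -0.16, -0.688, 0.69]
force: [0.2, -0.3, -0.2]
grip_width: 0.464
```

```bash
python3 st.py 575.5 71 100; python3 - <<'E'
from h import *
b=(250,185,310,260); c=cap('scene'); im=c['img']
cv2.imwrite('pics/z_scene4.png',cv2.resize(im[b[1]:b[3],b[0]:b[2],::-1],None,fx=8,fy=8,interpolation=cv2.INTER_NEAREST))
E
```

```text
t 11.05 pos [575.9  71.2 136.6] q [-0.08  0.54  1.47 -0.    1.13 -2.76] F [ 0.2 -0.3 -0.2] M [ 0.06  0.02 -0.01] g 39.7
x [-0.898  0.44  -0.001] y [ 0.    -0.002 -1.   ] z [-0.44  -0.898  0.002]
tool off mm [ 0.3 36.6  0.3]
```

View pics/z_scene4.png

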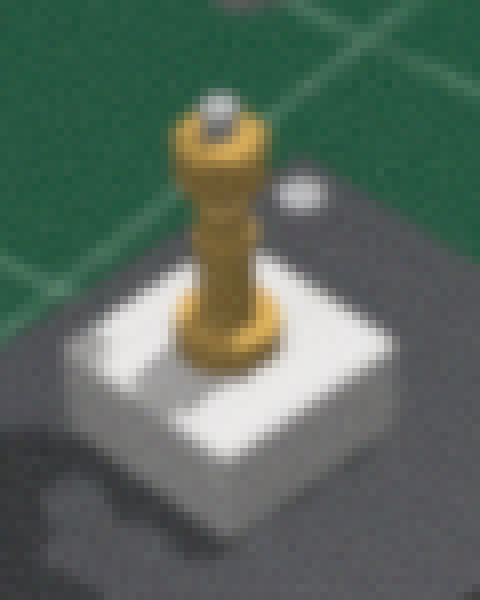

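Call:
{"op": "jog_arm", "data": {"targets": [{"offset":[0,0,0],"yaw":0.12},{"offset":[0,0,0],"yaw":0.24},{"offset":[0,0,0],"yaw":0.36},{"offset":[0,0,0],"yaw":0.48},{"offset":[0,0,0],"yaw":0.6},{"offset":[0,0,0],"yaw":0.72},{"offset":[0,0,0],"yaw":0.84},{"offset":[0,0,0],"yaw":0.96},{"offset":[0,0,0],"yaw":1.08},{"offset":[0,0,0],"yaw":1.2},{"offset":[0,0,0],"yaw":1.3},{"offset":[0,0,0],"yaw":1.3}]}}

```text
time_s: 12.1
eef_pos: [574.8, 71.2, 134.2]
ee_rot: [0.545, -0.544, -0.449, 0.452]
force: [0.0, 0.4, 0.5]
grip_width: 0.468
```

```bash
python3 st.py 575.8 71.6 74; python3 - <<'E'
from h import *
a=cv2.imread('pics/scene0.png'); c=cap('scene')['img'][:,:,::-1].copy()
cv2.imwrite('pics/scene5.png',c)
# nut column profile: brass vs steel/green rows along axis column
for n,im in(('before',a),('after',c)):
    for col in (273,274,280,281):
        print(n,col,[(r,)+tuple(int(v) for v in im[r,col]) for r in range(199,215)][::1] if col in(273,281) else '')
E
```

```text
t 12.1 pos [574.8  71.2 134.2] q [-0.08  0.54  1.47 -0.    1.13 -1.46] F [0.  0.4 0.5] M [0.03 0.03 0.03] g 39.9
x [ 0.188  0.982 -0.003] y [-0.004 -0.002 -1.   ] z [-0.982  0.188  0.004]
tool off mm [ 0.7 60.2 -1.1]
before 273 [(199, 68, 90, 41), (200, 66, 92, 47), (201, 68, 99, 76), (202, 79, 130, 135), (203, 85, 154, 182), (204, 81, 155, 191), (205, 71, 139, 170), (206, 63, 116, 143), (207, 56, 101, 126), (208, 56, 97, 118), (209, 55, 96, 114), (210, 55, 94, 109), (211, 57, 90, 98), (212, 62, 89, 79), (213, 75, 90, 87), (214, 78, 87, 89)]
before 274 
before 280 
before 281 [(199, 73, 95, 50), (200, 82, 106, 66), (201, 84, 119, 106), (202, 87, 148, 163), (203, 89, 164, 199), (204, 90, 171, 212), (205, 86, 167, 207), (206, 81, 150, 187), (207, 65, 122, 151), (208, 55, 100, 122), (209, 48, 88, 109), (210, 53, 91, 110), (211, 54, 90, 110), (212, 62, 96, 115), (213, 74, 117, 139), (214, 77, 118, 139)]
after 273 [(199, 65, 97, 84), (200, 63, 109, 119), (201, 57, 110, 133), (202, 61, 114, 139), (203, 63, 115, 138), (204, 58, 103, 124), (205, 54, 98, 117), (206, 52, 90, 111), (207, 54, 92, 108), (208, 61, 96, 106), (209, 67, 99, 93), (210, 65, 92, 66), (211, 66, 90, 54), (212, 67, 86, 57), (213, 75, 90, 81), (214, 80, 90, 93)]
after 274 
after 280 
after 281 [(199, 68, 102, 91), (200, 66, 110, 124), (201, 62, 112, 136), (202, 61, 111, 139), (203, 59, 108, 131), (204, 55, 101, 123), (205, 53, 97, 116), (206, 52, 90, 112), (207, 52, 90, 108), (208, 55, 88, 105), (209, 67, 90, 103), (210, 79, 94, 102), (211, 75, 88, 96), (212, 71, 91, 102), (213, 68, 95, 110), (214, 68, 100, 114)]
```

Call:
{"op": "jog_arm", "data": {"targets": [{"offset":[0.0004,0.02,-0.001],"yaw":0},{"offset":[0.0004,0.04,-0.001],"yaw":0},{"offset":[0.0004,0.055,-0.001],"yaw":0},{"offset":[0.0004,0.059,-0.001],"yaw":0},{"offset":[0.0004,0.059,-0.001],"yaw":0},{"offset":[0.0004,0.059,-0.001],"yaw":0}]}}

```text
time_s: 12.65
eef_pos: [576.0, 71.3, 75.9]
ee_rot: [0.544, -0.543, -0.451, 0.454]
force: [0.0, 0.7, 0.3]
grip_width: 0.471
```

Call:
{"op": "jog_arm", "data": {"targets": [{"offset":[0,0,0],"yaw":0},{"offset":[0,0,0],"yaw":0},{"offset":[0,0,0],"yaw":0},{"offset":[0,0,0],"yaw":0},{"offset":[0,0,0],"yaw":0}], "fingers": 0.013, "grip_force": 20}}

```text
time_s: 13.07
eef_pos: [576.4, 71.4, 76.5]
ee_rot: [-0.543, 0.543, 0.452, -0.454]
force: [1.1, 1.0, 2.9]
grip_width: 0.154
```

```bash
python3 st.py 575.8 71.6 74
```

```text
t 13.07 pos [576.4  71.4  76.5] q [-0.08  0.62  1.52 -0.    1.01 -1.47] F [1.1 1.  2.9] M [ 0.16 -0.14  0.07] g 13.2
x [ 0.181  0.984 -0.002] y [-0.002 -0.002 -1.   ] z [-0.984  0.181  0.002]
tool off mm [0.1 2.5 0.6]
```

Call:
{"op": "jog_arm", "data": {"targets": [{"offset":[0,0,0],"yaw":-0.1},{"offset":[0,0,0],"yaw":-0.2},{"offset":[0,0,0],"yaw":-0.3},{"offset":[0,0,0],"yaw":-0.4},{"offset":[0,0,0],"yaw":-0.5}]}}

```text
time_s: 13.48
eef_pos: [576.4, 71.6, 76.6]
ee_rot: [0.413, -0.413, -0.573, 0.575]
force: [-0.2, 1.9, 0.8]
grip_width: 0.156
```

```bash
python3 st.py 575.8 71.6 74
```

```text
t 13.48 pos [576.4  71.6  76.6] q [-0.08  0.62  1.52 -0.    1.01 -1.97] F [-0.2  1.9  0.8] M [ 0.41 -0.13 -0.03] g 13.3
x [-0.318  0.948 -0.001] y [-0.002 -0.002 -1.   ] z [-0.948 -0.318  0.002]
tool off mm [0.2 2.6 0.6]
```

Call:
{"op": "jog_arm", "data": {"targets": [{"offset":[0,0,0],"yaw":-0.1},{"offset":[0,0,0],"yaw":-0.2},{"offset":[0,0,0],"yaw":-0.3},{"offset":[0,0,0],"yaw":-0.4}], "fingers": 0.011}}

```text
time_s: 13.82
eef_pos: [576.4, 72.0, 76.6]
ee_rot: [0.29, -0.289, -0.645, 0.646]
force: [0.5, 2.2, 0.1]
grip_width: 0.143
```

```bash
python3 st.py 575.8 71.6 74
```

```text
t 13.82 pos [576.4  72.   76.6] q [-0.08  0.62  1.52 -0.    1.01 -2.38] F [0.5 2.2 0.1] M [ 0.44 -0.1  -0.19] g 12.2
x [-0.665  0.746  0.001] y [-0.002 -0.001 -1.   ] z [-0.746 -0.665  0.002]
tool off mm [0.1 2.6 0.7]
```

Call:
{"op": "jog_arm", "data": {"targets": [{"offset":[0,0,0],"yaw":-0.1},{"offset":[0,0,0],"yaw":-0.2},{"offset":[0,0,0],"yaw":-0.3},{"offset":[0,0,0],"yaw":-0.4}]}}

```text
time_s: 14.15
eef_pos: [576.2, 72.3, 76.6]
ee_rot: [0.154, -0.153, -0.69, 0.691]
force: [0.2, 2.9, 0.3]
grip_width: 0.143
```

```bash
python3 st.py 575.8 71.6 74
```

```text
t 14.15 pos [576.2  72.3  76.6] q [-0.08  0.62  1.52 -0.    1.01 -2.78] F [0.2 2.9 0.3] M [0.44 0.06 0.06] g 12.2
x [-0.906  0.424  0.002] y [-0.002 -0.    -1.   ] z [-0.424 -0.906  0.001]
tool off mm [0.  2.6 0.8]
```

```bash
python3 - <<'E'
from h import *
s=ctrl.sense(); print(s['tau'].round(3),s['time_s'])
E
```

```text
[ -1.175 -50.008 -21.846  -0.544  -0.157   1.468] 14.15
```

Call:
{"op": "jog_arm", "data": {"targets": [{"offset":[0,0,0],"yaw":0},{"offset":[0,0,0],"yaw":0},{"offset":[0,0,0],"yaw":0},{"offset":[0,0,0],"yaw":0.12},{"offset":[0,0,0],"yaw":0.24},{"offset":[0,0,0],"yaw":0.36},{"offset":[0,0,0],"yaw":0.48},{"offset":[0,0,0],"yaw":0.6},{"offset":[0,0,0],"yaw":0.72},{"offset":[0,0,0],"yaw":0.84},{"offset":[0,0,0],"yaw":0.96},{"offset":[0,0,0],"yaw":1.08}], "fingers": 0.04}}

```text
time_s: 15.15
eef_pos: [576.2, 72.2, 76.6]
ee_rot: [0.489, -0.488, -0.51, 0.512]
force: [-1.0, 0.1, 0.3]
grip_width: 0.47
```

```bash
python3 st.py 575.8 71.7 74; python3 - <<'E'
from h import *
s=ctrl.sense(); print(s['tau'].round(3),s['time_s'])
E
```

```text
t 15.15 pos [576.2  72.2  76.6] q [-0.08  0.62  1.52 -0.    1.01 -1.69] F [-1.   0.1  0.3] M [ 0.02 -0.02 -0.03] g 40.2
x [-0.045  0.999 -0.   ] y [-0.002 -0.    -1.   ] z [-0.999 -0.045  0.002]
tool off mm [-0.5  2.6  0.4]
[-0.0000e+00 -5.0365e+01 -2.1770e+01 -2.0000e-03  7.0000e-03 -1.9110e+00] 15.15
```

Call:
{"op": "jog_arm", "data": {"targets": [{"offset":[0,0,0],"yaw":0},{"offset":[0,0,0],"yaw":0},{"offset":[0,0,0],"yaw":0},{"offset":[0,0,0],"yaw":0},{"offset":[0,0,0],"yaw":0}], "fingers": 0.011}}

```text
time_s: 15.57
eef_pos: [576.2, 71.7, 76.6]
ee_rot: [0.489, -0.488, -0.51, 0.512]
force: [-1.6, -4.2, 1.2]
grip_width: 0.143
```

Call:
{"op": "jog_arm", "data": {"targets": [{"offset":[0,0,0],"yaw":-0.06},{"offset":[0,0,0],"yaw":-0.12},{"offset":[0,0,0],"yaw":-0.18},{"offset":[0,0,0],"yaw":-0.24},{"offset":[0,0,0],"yaw":-0.3},{"offset":[0,0,0],"yaw":-0.36},{"offset":[0,0,0],"yaw":-0.42}]}}

```text
time_s: 16.15
eef_pos: [576.4, 71.9, 76.7]
ee_rot: [0.37, -0.37, -0.602, 0.603]
force: [0.3, -1.2, -0.7]
grip_width: 0.141
```

```bash
python3 st.py; python3 - <<'E'
from h import *
for i in range(3):
    c=cap('scene'); s=ctrl.sense(); print(s['tau'].round(3)[[3,4,5]],s['wrist_torque'].round(3),s['dq'].round(3)[5],s['joints'][5].round(3))
E
```

```text
t 16.15 pos [576.4  71.9  76.7] q [-0.08  0.62  1.52 -0.    1.01 -2.12] F [ 0.3 -1.2 -0.7] M [-0.15 -0.11 -0.07] g 12.1
x [-0.452  0.892  0.   ] y [-0.002 -0.001 -1.   ] z [-0.892 -0.452  0.002]
[0.196 0.157 0.219] [-0.247 -0.106 -0.033] 0.148 -2.12
[ 0.187  0.185 -0.787] [-0.182 -0.151 -0.003] 0.076 -2.114
[ 0.159  0.211 -0.34 ] [-0.136 -0.138 -0.063] 0.022 -2.112
```

Call:
{"op": "jog_arm", "data": {"targets": [{"offset":[0,0,0],"yaw":0},{"offset":[0,0,0],"yaw":0},{"offset":[0,0,0],"yaw":0},{"offset":[0,0,0],"yaw":0},{"offset":[0,-0.02,0],"yaw":0},{"offset":[0,-0.04,0],"yaw":0},{"offset":[0,-0.055,0],"yaw":0},{"offset":[0,-0.055,0],"yaw":0},{"offset":[0,-0.055,0],"yaw":0}], "fingers": 0.04}}

```text
time_s: 17.05
eef_pos: [576.6, 72.0, 131.8]
ee_rot: [0.372, -0.371, -0.601, 0.602]
force: [-0.2, 0.0, -0.1]
grip_width: 0.471
```

```bash
python3 st.py 576.2 71.8 108; python3 - <<'E'
from h import *
a=cv2.imread('pics/scene0.png'); b=cv2.imread('pics/scene5.png'); c=cap('scene')['img'][:,:,::-1].copy()
cv2.imwrite('pics/scene6.png',c)
for n,im in(('before',a),('mid',b),('after',c)):
    for col in (273,281): print(n,col,[int(im[r,col,2]) for r in range(196,215)])
f=lambda im:cv2.resize(im[190:250,255:300],None,fx=8,fy=8,interpolation=cv2.INTER_CUBIC)
cv2.imwrite('pics/cmp6.png',np.hstack([f(a),f(c)]))
E
```

```text
t 17.05 pos [576.6  72.  131.8] q [-0.08  0.55  1.47 -0.    1.13 -2.11] F [-0.2  0.  -0.1] M [0.05 0.01 0.03] g 40.2
x [-0.448  0.894 -0.   ] y [-0.001 -0.001 -1.   ] z [-0.894 -0.448  0.001]
tool off mm [ 0.  23.8  0.4]
before 273 [39, 40, 42, 41, 47, 76, 135, 182, 191, 170, 143, 126, 118, 114, 109, 98, 79, 87, 89]
before 281 [39, 38, 45, 50, 66, 106, 163, 199, 212, 207, 187, 151, 122, 109, 110, 110, 115, 139, 139]
mid 273 [33, 35, 56, 84, 119, 133, 139, 138, 124, 117, 111, 108, 106, 93, 66, 54, 57, 81, 93]
mid 281 [37, 40, 51, 91, 124, 136, 139, 131, 123, 116, 112, 108, 105, 103, 102, 96, 102, 110, 114]
after 273 [41, 44, 51, 86, 118, 134, 143, 137, 125, 114, 111, 107, 104, 88, 66, 49, 58, 78, 87]
after 281 [38, 47, 61, 114, 183, 206, 208, 189, 161, 131, 114, 107, 108, 101, 100, 101, 124, 142, 139]
```

View pics/cmp6.png

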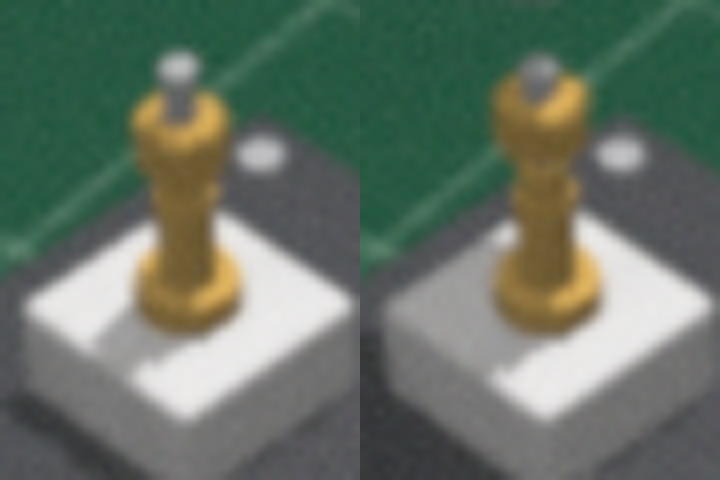

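Call:
{"op": "jog_arm", "data": {"targets": [{"offset":[0,0,0],"yaw":0},{"offset":[0,0,0],"yaw":0},{"offset":[0,0,0],"yaw":0},{"offset":[0,0,0],"yaw":0},{"offset":[0,0.01,0],"yaw":0},{"offset":[0,0.02,0],"yaw":0},{"offset":[0,0.024,0],"yaw":0},{"offset":[0,0.026,0],"yaw":0},{"offset":[0,0.026,0],"yaw":0}], "fingers": 0.0}}

```text
time_s: 17.85
eef_pos: [575.7, 72.0, 104.0]
ee_rot: [0.373, -0.37, -0.601, 0.603]
force: [0.1, 0.6, 0.7]
grip_width: 0.001
```

```bash
python3 st.py 576.3 71.8 100; python3 - <<'E'
from h import *
c=cap('scene')['img'][:,:,::-1]
cv2.imwrite('pics/z7.png',cv2.resize(c[170:250,240:320],None,fx=7,fy=7,interpolation=cv2.INTER_CUBIC))
E
```

```text
t 17.85 pos [575.7  72.  104. ] q [-0.08  0.58  1.5  -0.    1.07 -2.11] F [0.1 0.6 0.7] M [-0.08  0.04  0.  ] g 0.1
x [-0.448  0.894  0.001] y [-0.004 -0.001 -1.   ] z [-0.894 -0.448  0.004]
tool off mm [-0.4  4.  -0.5]
```

View pics/z7.png

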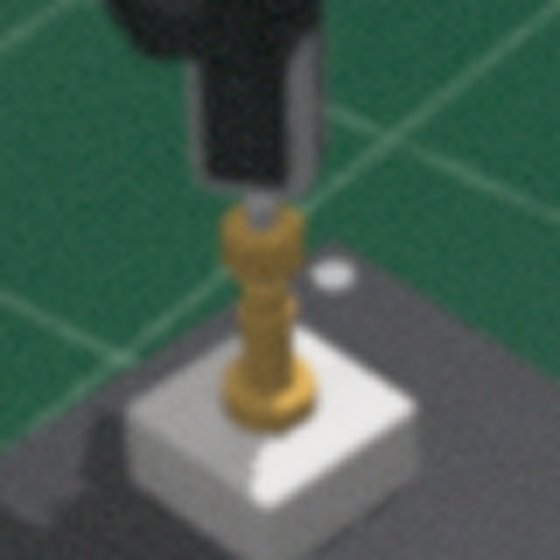

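Call:
{"op": "jog_arm", "data": {"targets": [{"offset":[-0.0004,0.001,-0.0005],"yaw":0},{"offset":[-0.0004,0.002,-0.0005],"yaw":0},{"offset":[-0.0004,0.003,-0.0005],"yaw":0},{"offset":[-0.0004,0.003,-0.0005],"yaw":0}]}}

```text
time_s: 18.23
eef_pos: [576.6, 71.8, 101.6]
ee_rot: [0.372, -0.371, -0.601, 0.603]
force: [-0.2, -0.0, -0.7]
grip_width: -0.001
```

Call:
{"op": "jog_arm", "data": {"targets": [{"offset":[0,0.0005,0],"yaw":0},{"offset":[0,0.001,0],"yaw":0},{"offset":[0,0.001,0],"yaw":0}]}}

```text
time_s: 18.48
eef_pos: [576.5, 71.9, 100.5]
ee_rot: [0.372, -0.371, -0.601, 0.603]
force: [-0.5, -0.2, 0.1]
grip_width: -0.001
```

Call:
{"op": "jog_arm", "data": {"targets": [{"offset":[0,0.0005,0],"yaw":0},{"offset":[0,0.001,0],"yaw":0},{"offset":[0,0.001,0],"yaw":0}]}}

```text
time_s: 18.73
eef_pos: [576.5, 71.8, 99.4]
ee_rot: [0.372, -0.37, -0.601, 0.603]
force: [-0.5, -0.2, 0.9]
grip_width: -0.004
```

Call:
{"op": "jog_arm", "data": {"targets": [{"offset":[0,0.0005,0],"yaw":0},{"offset":[0,0.001,0],"yaw":0},{"offset":[0,0.001,0],"yaw":0}]}}

```text
time_s: 18.98
eef_pos: [576.6, 71.8, 98.6]
ee_rot: [0.372, -0.371, -0.601, 0.603]
force: [-0.7, 0.5, 2.9]
grip_width: -0.003
```

Call:
{"op": "jog_arm", "data": {"targets": [{"offset":[0,0.0005,0],"yaw":0},{"offset":[0,0.001,0],"yaw":0},{"offset":[0,0.001,0],"yaw":0}]}}

```text
time_s: 19.23
eef_pos: [576.6, 71.8, 97.7]
ee_rot: [0.372, -0.371, -0.601, 0.602]
force: [-1.5, -1.0, 3.4]
grip_width: -0.0
```

Call:
{"op": "jog_arm", "data": {"targets": [{"offset":[0,0.0005,0],"yaw":0},{"offset":[0,0.001,0],"yaw":0},{"offset":[0,0.001,0],"yaw":0}]}}

```text
time_s: 19.48
eef_pos: [576.6, 71.8, 96.8]
ee_rot: [0.372, -0.371, -0.601, 0.602]
force: [-2.4, -0.1, 3.6]
grip_width: -0.001
```

Call:
{"op": "jog_arm", "data": {"targets": [{"offset":[0,0.0005,0],"yaw":0},{"offset":[0,0.001,0],"yaw":0},{"offset":[0,0.001,0],"yaw":0}]}}

```text
time_s: 19.73
eef_pos: [576.7, 71.9, 95.9]
ee_rot: [0.372, -0.371, -0.601, 0.602]
force: [-1.0, 0.6, 5.7]
grip_width: -0.004
```

Call:
{"op": "jog_arm", "data": {"targets": [{"offset":[0,0.0005,0],"yaw":0},{"offset":[0,0.001,0],"yaw":0},{"offset":[0,0.001,0],"yaw":0}]}}

```text
time_s: 19.98
eef_pos: [576.7, 71.8, 95.3]
ee_rot: [0.372, -0.371, -0.601, 0.602]
force: [-2.7, -0.6, 8.2]
grip_width: -0.0
```

```bash
python3 st.py 576.3 71.8 95
```

```text
t 19.98 pos [576.7  71.8  95.3] q [-0.08  0.59  1.5  -0.    1.05 -2.11] F [-2.7 -0.6  8.2] M [-0.03  0.48  0.03] g -0.0
x [-0.448  0.894  0.   ] y [-0.003 -0.001 -1.   ] z [-0.894 -0.448  0.003]
tool off mm [0.2 0.3 0.4]
```

Call:
{"op": "jog_arm", "data": {"targets": [{"offset":[0,0.0004,0],"yaw":0},{"offset":[0,0.0008,0],"yaw":0},{"offset":[0,0.0008,0],"yaw":0}]}}

```text
time_s: 20.23
eef_pos: [576.8, 71.9, 95.2]
ee_rot: [0.372, -0.371, -0.601, 0.602]
force: [-5.0, 0.3, 10.2]
grip_width: 0.003
```

```bash
python3 st.py 576.3 71.8 95
```

```text
t 20.23 pos [576.8  71.9  95.2] q [-0.08  0.59  1.5  -0.    1.05 -2.11] F [-5.   0.3 10.2] M [-0.04  0.69  0.03] g 0.2
x [-0.448  0.894  0.   ] y [-0.002 -0.001 -1.   ] z [-0.894 -0.448  0.003]
tool off mm [0.2 0.2 0.5]
```

Call:
{"op": "jog_arm", "data": {"targets": [{"offset":[0,0.0009,0],"yaw":0},{"offset":[0,0.0009,0],"yaw":0},{"offset":[0,0.0009,0],"yaw":0},{"offset":[0,0.0009,0],"yaw":0},{"offset":[0,0.0009,0],"yaw":0},{"offset":[0,0.0009,0],"yaw":0}]}}

```text
time_s: 20.73
eef_pos: [576.9, 71.8, 95.1]
ee_rot: [0.372, -0.371, -0.601, 0.602]
force: [-4.3, -1.1, 11.0]
grip_width: 0.002
```

Call:
{"op": "jog_arm", "data": {"targets": [{"offset":[0,0.0008,0],"yaw":0},{"offset":[0,0.0008,0],"yaw":0},{"offset":[0,0.0008,0],"yaw":0},{"offset":[0,0.0008,0],"yaw":0},{"offset":[0,0.0008,0],"yaw":0},{"offset":[0,0.0008,0],"yaw":0},{"offset":[0,0.0008,0],"yaw":0},{"offset":[0,0.0008,0],"yaw":0},{"offset":[0,0.0008,0],"yaw":0},{"offset":[0,0.0008,0],"yaw":0},{"offset":[0,0.0008,0],"yaw":0},{"offset":[0,0.0008,0],"yaw":0}]}}

```text
time_s: 21.73
eef_pos: [576.8, 71.9, 95.2]
ee_rot: [0.372, -0.371, -0.601, 0.602]
force: [-4.4, -0.3, 11.1]
grip_width: -0.001
```

```bash
python3 st.py 576.3 71.8 95;  python3 - <<'E'
from h import *
c=cap('scene')['img'][:,:,::-1]
cv2.imwrite('pics/z8.png',cv2.resize(c[170:250,240:320],None,fx=7,fy=7,interpolation=cv2.INTER_CUBIC))
E
```

```text
t 21.73 pos [576.8  71.9  95.2] q [-0.08  0.59  1.5  -0.    1.05 -2.11] F [-4.4 -0.3 11.1] M [-0.07  0.75  0.  ] g -0.1
x [-0.448  0.894 -0.   ] y [-0.002 -0.001 -1.   ] z [-0.894 -0.448  0.002]
tool off mm [0.2 0.2 0.5]
```

View pics/z8.png

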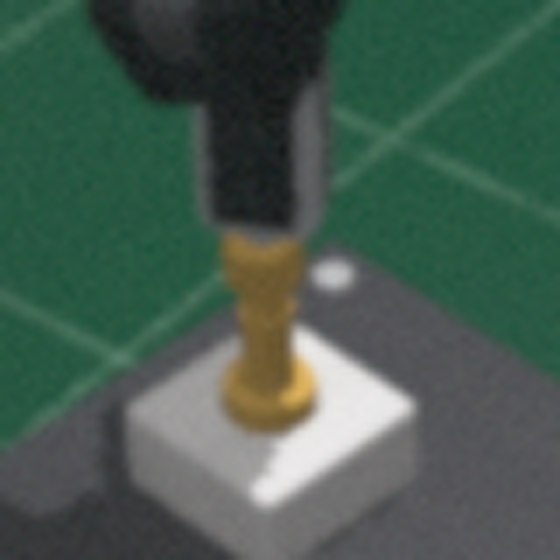

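Call:
{"op": "jog_arm", "data": {"targets": [{"offset":[0,0.001,0],"yaw":0},{"offset":[0,0.001,0],"yaw":0},{"offset":[0,0.001,0],"yaw":0},{"offset":[0,0.001,0],"yaw":0},{"offset":[0,0.001,0],"yaw":0},{"offset":[0,0.001,0],"yaw":0},{"offset":[0,0.001,0],"yaw":0},{"offset":[0,0.001,0],"yaw":0},{"offset":[0,0.001,0],"yaw":0},{"offset":[0,0.001,0],"yaw":0},{"offset":[0,0.001,0],"yaw":0},{"offset":[0,0.001,0],"yaw":0}]}}

```text
time_s: 22.78
eef_pos: [576.9, 71.8, 95.1]
ee_rot: [0.371, -0.371, -0.601, 0.602]
force: [-6.0, -0.0, 12.5]
grip_width: 0.004
```

Call:
{"op": "jog_arm", "data": {"targets": [{"offset":[0,-0.001,0],"yaw":0},{"offset":[0,-0.002,0],"yaw":0},{"offset":[0,-0.003,0],"yaw":0},{"offset":[0,-0.005,0],"yaw":0},{"offset":[0,-0.01,0],"yaw":0},{"offset":[0,-0.02,0],"yaw":0},{"offset":[0,-0.04,0],"yaw":0},{"offset":[0,-0.06,0],"yaw":0},{"offset":[0,-0.08,0],"yaw":0},{"offset":[0,-0.08,0],"yaw":0},{"offset":[0,-0.08,0],"yaw":0}]}}

```text
time_s: 23.7
eef_pos: [577.4, 71.9, 176.4]
ee_rot: [0.371, -0.372, -0.602, 0.602]
force: [0.1, -0.1, -0.8]
grip_width: -0.001
```

```bash
python3 st.py;  python3 - <<'E'
from h import *
a=cv2.imread('pics/scene6.png');o=cv2.imread('pics/scene0.png')
c=cap('scene')['img'][:,:,::-1].copy()
f=lambda im:cv2.resize(im[190:250,255:300],None,fx=8,fy=8,interpolation=cv2.INTER_CUBIC)
cv2.imwrite('pics/cmp9.png',np.hstack([f(a),f(c)]))
for col in (273,): print([int(c[r,col,2]) for r in range(196,215)])
for t in ['connector','bearing','dust_cap']: print(t,[(np.round(d['box']).tolist(),round(d['score'],2)) for d in ctrl.boxes_of('scene',t)][:2])
E
```

```text
t 23.7 pos [577.4  71.9 176.4] q [-0.08  0.5   1.42 -0.    1.22 -2.11] F [ 0.1 -0.1 -0.8] M [0.03 0.02 0.02] g -0.1
x [-0.449  0.894 -0.002] y [ 0.001 -0.002 -1.   ] z [-0.894 -0.449 -0.   ]
[43, 38, 70, 128, 175, 188, 176, 177, 157, 131, 114, 108, 105, 89, 65, 51, 56, 82, 91]
connector [([324.0, 259.0, 375.0, 309.0], 0.56)]
bearing [([290.0, 321.0, 319.0, 351.0], 0.76), ([135.0, 204.0, 455.0, 462.0], 0.72)]
dust_cap [([225.0, 256.0, 241.0, 271.0], 0.52)]
```

View pics/cmp9.png

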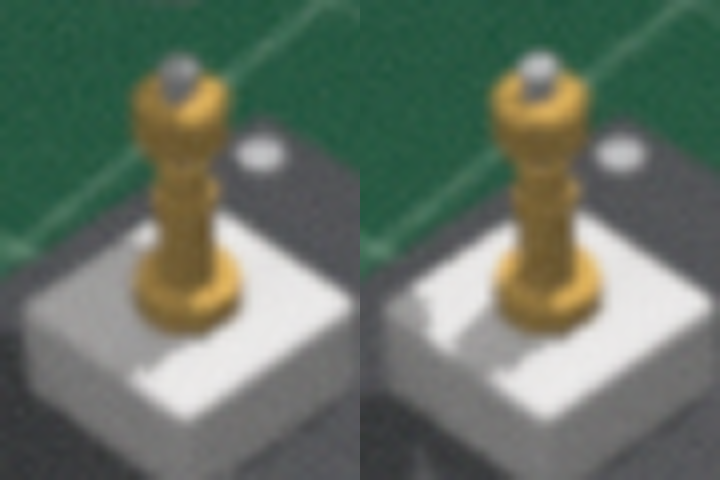

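The picture shows the tip back up and the nut still raised, with the connector, bearing and dust cap where they were. I'm handing the job in.

```bash
python3 -c "
from rig import ctrl
print(ctrl.finish_job())"
```

```text
the job is handed in; nothing more can be done
None
```

The bleed valve (the left port, at about x 576, y 72 mm) is unscrewed and was bled. I handed the job in at about 24 s; no verdict was reported.

- **Unscrewing:** I turned the gripped nut about 5.25 rad counter-clockwise. I then regripped and turned about 1.7 rad more to make sure it had reached its stop. The nut stood at the same height before and after the extra turns, about 4 mm above where it started, so I take it to be at the stop. The wrist torque readings were noisy. They leaned towards resistance but didn't confirm it by themselves.
- **Pressing:** I pressed the tip with the shut fingers. Contact came with the tip top at about 82 mm, and it went solid about 3.6 mm lower. I held it there for about 2.5 s at 10 to 12.5 N, under the 25 N limit.
- **Last checks:** After I withdrew, the pictures showed the tip sprung back up and the nut still raised. The connector, bearing and dust cap were within about 3 pixels of their first positions. The gripper is about 80 mm clear of the valve, and the force on the tool is about zero.
- **Disagreement:** The two cameras differed by about 5 mm in x on the valve block. I centred on the valve by the forces felt while gripping, which stayed under about 10 N sideways. I did not measure the squeeze on the nut; the grip was set to 20 N.

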